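Put the reagent rack in order of height

ROBOT

A 6-joint arm with a two-finger parallel gripper is mounted at the origin on a cart in front of the work surface, level with it; the furniture and walls round the work are solid. World frame = base frame: x ahead of the robot, y to its left, z up, the work surface at z = 0. Lengths are in mm, angles in rad, forces in N, time in s.
With the tool pointing down it reaches from about 350 to 725 mm from the base axis. Payload 6 kg.
Tool frame: the origin (TCP) lies at the very end of the fingers, on their centre line; the grasp point (between the pads) lies manip.grasp_offset behind it (manip.grasp_offset is the distance from the TCP to the grasp point, in mm); z points along the fingers, y is the line along which they close (so a half turn about z gives the same grasp; the last joint's range is limited). The gripper opens to 85 mm and grips with 20 to 120 N. Pads are 22 mm wide; open, the fingers measure 114 mm over their backs; the gripper's body (76 mm by 85 mm) begins 54 mm behind the grasp point. The pads swing forward as they close: fully open they stand 13 mm farther back than shut.
Start: joints at [-0.939, 0.04, 0.085, 0, -1.615, -0.334], TCP at [176.06, -573.565, 231.261] pointing down, gripper open.
Joint ranges: [-2.56, 2.56], [-1.29, 2.01], [-1.08, 1.49], [-3.29, 1.98], [-2.81, -0.18], [-2.99, 2.99]. Speed limits (rad/s): [2.57, 2.57, 3.01, 3.14, 3.14, 3.14].

INTERFACE

Orientations are given as [roll, pitch, yaw] about the fixed x, y, z axes, in that order (R = Rz(yaw) Ry(pitch) Rx(roll)).
In Python, from bench import manip gives the robot as it stands. The module is installed in compiled form; this text tells all that it offers.
- The arm moves only by the shell command python3 -m creep 'ROWS' [OPENING] [FORCE]. ROWS is JSON, a list of rows, each a list of 2 entries, a list of its own where there are three numbers: the shift along the tool's x, y, z in m, then the turn, a rotation vector about the tool's x, y, z in degrees. A call has 1 to 8 rows; each row is the pose to reach, as a shift and turn from the pose commanded when the call began, along the tool's axes at that moment; what a row does not reach only later rows make up. A row lasts 1/12 s, in which the tool goes at most 41.7 mm and 7.16 degrees, less where a joint would pass 70% of its speed; a pose out of reach is approached as far as the arm can. A call with a gripper value outside its range is refused whole. OPENING is the opening, from 0 (shut) to 1 (fully open), set as the call begins (- or left out, the last holds). The fingers move at their own pace and stop on an object; FORCE is the grip in N (left out, the last holds). Time passes only in rows, so rows that repeat a pose let the fingers close. It gives the time, the measured TCP pose, the force, the opening and the grip force at its end, in the units of the state.
- manip.observe(): the state, without advancing time (a new reading comes with each control period).
- manip.snapshot(name): name is "scene" or "top" or "wrist"; returns a dict with "color" (420x560x3 uint8, blue, green, red), "K" (3x3 intrinsics, pixels), "distortion" ([k1, k2, p1, p2, k3] as OpenCV has them; the pictures are not rectified), "extrinsics" (4x4, takes a point from camera to world coordinates). Camera axes: x right, y up, looking along -z (the intrinsics and any distortion apply to the point x, -y, -z); pixel columns grow to the right and rows downward; lengths in mm; the calibration is good to about 2 mm. A picture is of the moment at which its call begins. There is no depth.
- manip.close_job(): hands the job in; it is judged then, once.
The state is a dict: "time_s": time; "q": joint angles; "qd": joint speeds; "joint_torque": joint torques, N m; "tcp_pos": TCP position; "orientation": TCP orientation; "contact_force": force on the tool from outside, world axes, zero at the start; "wrist_torque": the same for the moment, N m; "gripper_width": finger opening in mm; "gripper_force": force on a finger pad.
Only numpy, scipy, OpenCV 4.12 (cv2) and the standard library are available. Lean on these libraries where they do the work, as an engineer would, in place of code of your own. Each camera call takes 0.05 s, during which the arm holds its last target. There are 200 camera calls.

TASK

Set out the analyser's five-bay reagent rack in order of height, so that the pipette can come in over the low end: the tallest bottle, with the red cap, already stands in its end bay and stays there; next to it and on along the rack stand the other four containers in falling height, upright, one in each bay, with the shortest in the end bay farthest from the tallest. One of the four was put back in that far end bay by mistake; the other three stand about on the bench. Knock none of the five over.

Things in the scene. Friction and masses are not known exactly. Their poses are not given: they have to be found in the camera images.
- rack: Fixed blue frame, no bottom, 398 mm long (its y) by 89 mm deep (its x), five 75 by 75 mm bays in a row; containers stand on the bench inside it. Origin: middle of the middle bay at bench level. Bay centres: y = -156, -78, 0, 78, 156 mm. Dividers 18 mm high, 4 thick; front lip (-x, white label windows) 16 high, back 24, ends 30. The red cap is in either end bay; middle bays start empty.
- bottle_rinse: Tallest: white round bottle with a red cap, 66 mm diameter, 151 mm high, 0.32 kg; already in its end bay, to be left there. Cap 42 mm diameter, from 121 mm up to the top. Origin: centre of the underside, z up.
- bottle_diluent: Second in height: white round bottle with a blue cap and blue label band, 60 mm diameter, 126 mm high, about 0.22 kg. Cap 38 mm diameter, from 101 mm up to the top. Origin: centre of the underside, z up.
- bottle_amber: Third in height: brown round bottle with a black cap, 48 mm diameter, 99 mm high, about 0.12 kg. Cap 30 mm diameter, from 79 mm up to the top. Origin: centre of the underside, z up.
- cup_yellow: Fourth in height: closed specimen cup with a yellow lid, body 50 mm in diameter, lid 54 mm diameter from 64 mm up to the top at 78 mm; about 0.016 kg. (A similar cup with a blue lid at the back left has no part in this.) Origin: centre of the underside, z up.
- bottle_green: Shortest: small white round bottle with a green cap and green label band, 32 mm diameter, 59 mm high, about 0.05 kg. Cap 20 mm diameter, from 47 mm up to the top. Origin: centre of the underside, z up.
Not all that is in view belongs to the job. What is shaped like the bottle_green but black is not meant.

How it is judged:
By the outcome, as a careful person would: the job done as asked, in the order asked, and still so for the second after the job is handed in, with the robot touching nothing.
It also fails if it takes over 96 s, if anything falls off the work surface, if the arm or the gripper's body presses on something with over 40 N, if the wrist force passes 120 N, or if a joint passes its speed limit or range.

## Working session

There is one attempt and no reset: what is moved stays moved. The work goes in short steps, Python scripts to look and compute and a shell command to move; the robot and the scene stay as the last step left them, time stands still between calls to the robot, and variables do not carry over. Pictures are saved under pics/ and viewed, at most 14 in all, crops included, and the job is handed in when it is done.

```bash
mkdir -p pics; python3 - <<'E'
from bench import manip
import cv2
print(manip.grasp_offset, manip.observe())
for n in("scene","top","wrist"):
    s=manip.snapshot(n); cv2.imwrite(f"pics/{n}0.png",s["color"]); print(n,s["K"],s["distortion"],s["extrinsics"])
E
```

```text
18.700000000000003 {'time_s': 0.0, 'q': array([-9.39310162e-01,  4.08074759e-02,  8.38075988e-02, -4.86750772e-04,
       -1.61550608e+00, -3.33722065e-01]), 'qd': array([ 0.00033329,  0.00063458,  0.00230576,  0.00049451, -0.00022582,
       -0.00069469]), 'joint_torque': array([-8.92172557e-05, -3.68195558e+01,  3.47415447e+01,  6.93258002e+00,
       -5.51250880e-03,  6.05736432e-05]), 'tcp_pos': array([ 176.02979773, -573.24783665,  230.27503081]), 'orientation': array([ 3.13981806e+00, -1.00535215e-04, -2.84380712e+00]), 'contact_force': array([-0.13986988,  1.17417078,  0.55945545]), 'wrist_torque': array([0.03731683, 0.00814346, 0.02755985]), 'gripper_force': 0.0, 'gripper_width': 85.15508968553269}
scene [[499.86277919   0.         281.19183967]
 [  0.         499.86277919 206.76738268]
 [  0.           0.           1.        ]] [0.03386782 0.         0.         0.         0.        ] [[-6.22757871e-01  4.56048174e-01 -6.35761510e-01 -3.82688023e+02]
 [-7.82379839e-01 -3.55311120e-01  5.11503465e-01  8.16613006e+02]
 [ 7.37708726e-03  8.15949797e-01  5.78075694e-01  8.5182931
[... 300 characters left out ...]
1 -7.47473310e-02  4.14254770e+02]
 [-9.99550580e-01 -2.90192723e-02 -7.51799515e-03  5.97734283e+01]
 [-9.66304066e-03  7.45003986e-02  9.97174165e-01  1.35797332e+03]
 [ 0.00000000e+00  0.00000000e+00  0.00000000e+00  1.00000000e+00]]
wrist [[300.2951532    0.         277.81064712]
 [  0.         300.2951532  212.53894459]
 [  0.           0.           1.        ]] [-0.03807991  0.          0.          0.          0.        ] [[-2.93254388e-01 -9.06887570e-01 -3.02583541e-01  9.79833641e+01]
 [ 9.56030002e-01 -2.77212616e-01 -9.57068502e-02 -5.97706056e+02]
 [ 2.91537786e-03 -3.17345397e-01  9.48305541e-01  3.73150818e+02]
 [ 0.00000000e+00  0.00000000e+00  0.00000000e+00  1.00000000e+00]]
```

View pics/top0.png

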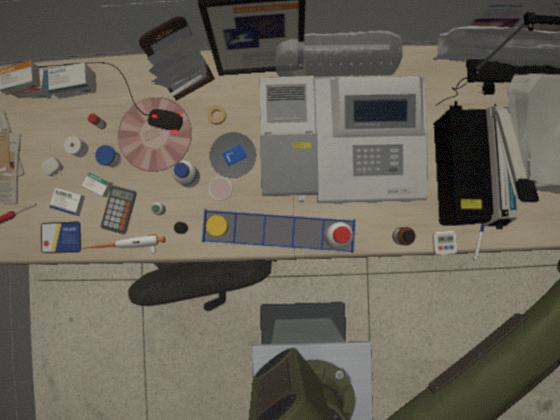

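View pics/scene0.png

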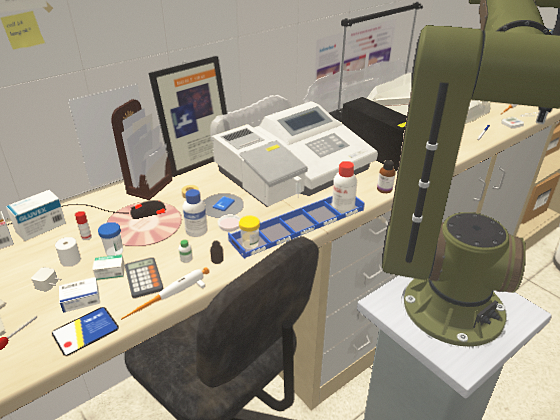

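The top view (up = +x, right = -y) shows:
- The rack spans about (204–354, 210–250). The yellow cup is in its left end bay at (217,226) and the red cap in its right end bay at (341,235).
- The amber bottle is at (403,236) and the green cap at (157,209), with the black look-alike at (180,227).
- There are two blue tops. (184,172) is a blue cap with a label band and is tall in the scene view at (194,200). (106,155) is the wide-lidded cup at the back left.

I'll confirm these with a crop while measuring.

```bash
cat > h.py <<'E'
import numpy as np, cv2
from bench import manip
def ray(s,p):
    u=cv2.undistortPoints(np.array([[p]],float),s["K"],np.array(s["distortion"]))[0,0]
    E=np.array(s["extrinsics"]); return E[:3,3],E[:3,:3]@np.array([u[0],-u[1],-1])
def onz(s,p,z):
    o,d=ray(s,p); return (o+d*(z-o[2])/d[2]).round(1)
def proj(s,P):
    E=np.array(s["extrinsics"]); c=E[:3,:3].T@(np.array(P,float)-E[:3,3]); c=c*[1,-1,-1]
    return cv2.projectPoints(c[None],np.zeros(3),np.zeros(3),s["K"],np.array(s["distortion"]))[0][0,0].round(1)
RNG={"red":((0,120,60),(8,255,255)),"yellow":((20,130,80),(32,255,255)),"green":((45,60,30),(90,255,255)),
     "blue":((100,120,40),(125,255,255)),"black":((0,0,0),(180,255,45))}
def blob(s,col,c,r):
    h=cv2.cvtColor(s["color"],cv2.COLOR_BGR2HSV); m=cv2.inRange(h,*RNG[col]); k=np.zeros_like(m); cv2.circle(k,tuple(c),r,255,-1)
    cs,_=cv2.findContours(m&k,cv2.RETR_EXTERNAL,cv2.CHAIN_APPROX_NONE)
    b=max(cs,key=cv2.contourArea); e=cv2.minEnclosingCircle(b); M=cv2.moments(b)
    return (M["m10"]/M["m00"],M["m01"]/M["m00"]),e[1],cv2.contourArea(b)
E
python3 - <<'E'
from h import *
t=manip.snapshot("top");s=manip.snapshot("scene")
for n,col,c,r,z,ax in [("rinse","red",(341,235),16,151,21),("diluent","blue",(182,169),13,126,19),("amber","black",(402,237),9,99,15),("cup","yellow",(217,226),15,78,27),("green","green",(157,209),9,59,10),("blackbottle","black",(180,227),12,59,10)]:
    p,rad,a=blob(t,col,c,r); P=onz(t,p,z); print(n,np.round(p,1),round(rad,1),a,P,"rad mm",round(rad*(1358-z)/507,1),"reach",np.hypot(*P[:2]).round(),"scene px",proj(s,P))
c=t["color"]; c=cv2.convertScaleAbs(c[140:260,85:435],alpha=1.6)
cv2.imwrite("pics/crop1.png",cv2.resize(c,(800,274),interpolation=cv2.INTER_CUBIC))
h=cv2.cvtColor(t["color"],cv2.COLOR_BGR2HSV);m=cv2.inRange(h,(105,120,30),(125,255,255));k=np.zeros_like(m);k[205:255,198:360]=255
pts=cv2.findNonZero(m&k);print(cv2.boxPoints(cv2.minAreaRect(pts)).round(1),[onz(t,q,24) for q in cv2.boxPoints(cv2.minAreaRect(pts))])
cv2.imwrite("pics/crop2.png",cv2.resize(s["color"][150:310,40:420],(798,336),interpolation=cv2.INTER_CUBIC))
E
```

```text
rinse [341.6 234.4] 8.4 191.5 [437.  -72.5 151. ] rad mm 20.0 reach 443.0 scene px [346.4 164.1]
diluent [180.7 169.5] 6.6 107.5 [608.7 315.5 126. ] rad mm 16.0 reach 686.0 scene px [192.8 192.2]
amber [406.8 236.2] 6.0 61.0 [ 428.1 -242.    99. ] rad mm 15.0 reach 492.0 scene px [387.8 162.6]
cup [216.3 225.4] 10.6 315.5 [470.3 235.8  78. ] rad mm 26.9 reach 526.0 scene px [249.1 220.8]
green [155.  207.9] 3.4 27.5 [520.9 398.5  59. ] rad mm 8.6 reach 656.0 scene px [184.2 241.4]
blackbottle [180.4 227.5] 5.9 82.0 [468.1 332.1  59. ] rad mm 15.1 reach 574.0 scene px [218.4 241.6]
[[202.3 241. ]
 [204.3 210. ]
 [354.5 220. ]
 [352.4 251.1]] [array([432.3, 281.4,  24. ]), array([514.4, 274.2,  24. ]), array([ 476.2, -121.8,   24. ]), array([ 394.7, -113.3,   24. ])]
```

View pics/crop1.png

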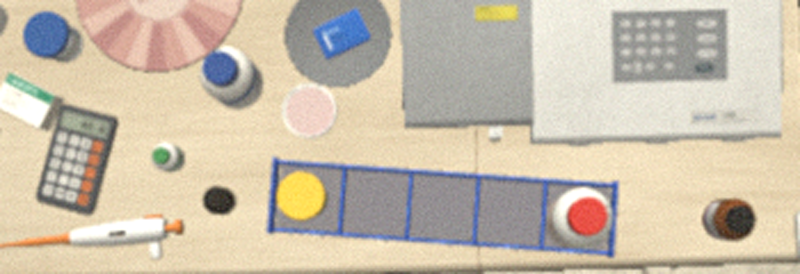

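View pics/crop2.png

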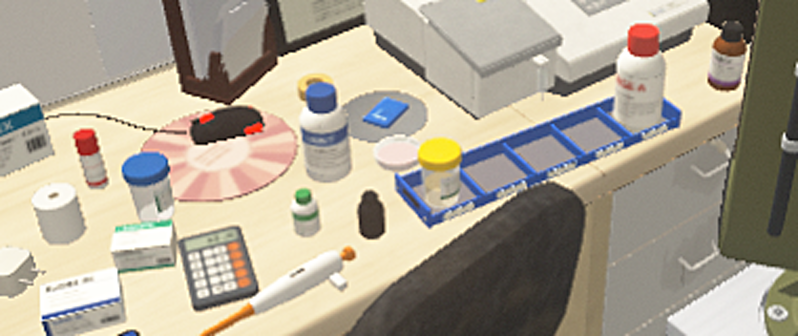

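The crops confirm the identities. The diluent bottle at crop1 (222,72) has the label band and a tall body, while the similar top at (47,35) is the clear cup. The green bottle is at (165,156) and the black look-alike at (218,200). The rack fits: its length checks at 398 mm, yaw is -5.5°, and both end containers sit at their bay centres. Next I'll refine the amber bottle and compute the first move.

```bash
cat >> h.py <<'E'
def go(x,y,z,yaw=-95.5):
    o=manip.observe(); p=o["tcp_pos"]; a=o["orientation"][2]
    R=cv2.Rodrigues(np.array([0,0,a]))[0]@np.diag([1.,-1,-1])
    print("t",round(o["time_s"],2),"at",p.round(1),"yaw",np.degrees(a).round(1),"w",round(o["gripper_width"],1),"F",round(o["gripper_force"],1),"shift m",(R.T@(np.array([x,y,z])-p)/1000).round(4),"turn z",(-(np.degrees(a)*-1+yaw)).round(1))
E
python3 - <<'E'
from h import *
t=manip.snapshot("top");s=manip.snapshot("scene")
p,r,a=blob(t,"black",(408,235),12);A=onz(t,p,99);print(p,r,a,A)
for P in ([*A[:2],99],[608.7,315.5,126],[520.9,398.5,59],[470.3,235.8,78]): print(P,"-> scene",proj(s,P))
for col,c,r in(("black",(388,163),10),("blue",(193,195),13),("green",(184,243),8),("yellow",(249,223),15)):
    print(col,blob(s,col,c,r))
# rack front/back top corner checks in scene
C=np.array([454.4,80.2]);ux=np.array([.9954,-.0958]);uy=np.array([.0958,.9954])
im=cv2.resize(s["color"],None,fx=3,fy=3,interpolation=cv2.INTER_CUBIC)
for Y in(-195,-117,-39,39,117,195):
    for X,Z in((-44.5,16),(44.5,24)):
        q=proj(s,[*(C+X*ux+Y*uy),Z])*3; cv2.circle(im,tuple(int(v) for v in q),3,(0,0,255),-1)
cv2.imwrite("pics/rack.png",im[480:780,630:1140])
go(A[0],A[1],215)
E
```

```text
(408.1886446886447, 236.1080586080586) 6.1464619636535645 91.0 [ 428.4 -245.5   99. ]
[np.float64(428.4), np.float64(-245.5), 99] -> scene [388.5 162.2]
[608.7, 315.5, 126] -> scene [192.8 192.2]
[520.9, 398.5, 59] -> scene [184.2 241.4]
[470.3, 235.8, 78] -> scene [249.1 220.8]
black ((393.9074074074074, 160.92592592592592), 6.800835609436035, 9.0)
blue ((191.87702265372167, 192.64724919093848), 6.708303928375244, 51.5)
green ((183.96135265700482, 243.03864734299515), 3.9213380813598633, 34.5)
yellow ((248.79610299234514, 223.1885873347251), 10.30786418914795, 239.5)
t 0.35 at [ 176.1 -573.5  231. ] yaw -162.9 w 85.7 F 0.0 shift m [-0.3375  0.2395  0.016 ] turn z -67.4
```

View pics/rack.png

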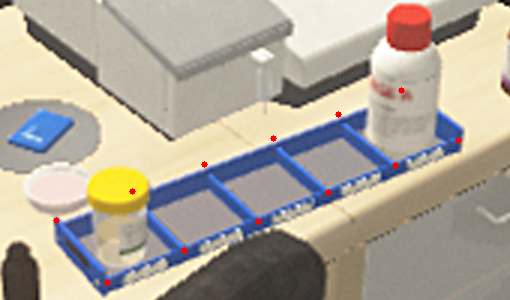

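The projected rack points sit on the front lip and the back edge, so the fit is good to about 2 mm. Moving to above the amber bottle.

```bash
python3 -m creep '[[[-0.034,0.024,0.002],[0,0,-7]],[[-0.068,0.048,0.004],[0,0,-14]],[[-0.102,0.072,0.006],[0,0,-21]],[[-0.136,0.096,0.008],[0,0,-28]],[[-0.17,0.12,0.01],[0,0,-35]],[[-0.204,0.144,0.012],[0,0,-42]],[[-0.238,0.168,0.014],[0,0,-49]],[[-0.272,0.192,0.016],[0,0,-56]]]' 0.8
python3 -c "
from h import *
go(428.4,-245.5,150)"
```

```text
time_s: 1.02
tcp_pos: [380.5, -308.4, 215.5]
orientation: [-3.141, 0.0, -1.86]
contact_force: [1.9, -0.8, -0.3]
gripper_width: 68.3
gripper_force: 0.0
t 1.02 at [ 380.5 -308.4  215.5] yaw -106.6 w 68.3 F 0.0 shift m [-0.0739 -0.0279  0.0655] turn z -11.1
```

```bash
python3 -m creep '[[[-0.037,-0.014,0],[0,0,-6]],[[-0.074,-0.028,0],[0,0,-11]],[[-0.074,-0.028,0.03],[0,0,-11]],[[-0.074,-0.028,0.065],[0,0,-11]],[[-0.074,-0.028,0.065],[0,0,-11]],[[-0.074,-0.028,0.065],[0,0,-11]]]'
python3 - <<'E'
from h import *
go(428.4,-245.5,32)
w=manip.snapshot("wrist");print(proj(w,[428.4,-245.5,99]),proj(w,[428.4,-245.5,0])); cv2.imwrite("pics/w1.png",w["color"])
E
```

```text
time_s: 1.52
tcp_pos: [427.1, -247.4, 149.3]
orientation: [3.138, -0.0, -1.674]
contact_force: [-0.4, 0.0, 1.0]
gripper_width: 68.6
gripper_force: 0.0
t 1.52 at [ 427.1 -247.4  149.3] yaw -95.9 w 68.6 F 0.0 shift m [-0.0021 -0.0011  0.1173] turn z -0.4
[275.9 238.5] [276.  199.2]
```

View pics/w1.png

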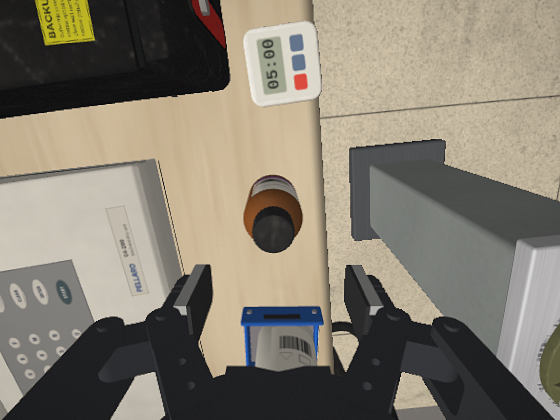

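The wrist view shows the amber cap at (273,230), within about 5 mm of prediction and centred between the fingers. Descending straight down and gripping.

```bash
python3 -m creep '[[[0,0,0.03],[0,0,0]],[[0,0,0.06],[0,0,0]],[[0,0,0.09],[0,0,0]],[[0,0,0.105],[0,0,0]],[[0,0,0.117],[0,0,0]],[[0,0,0.117],[0,0,0]]]'
python3 -m creep '[[[0,0,0],[0,0,0]],[[0,0,0],[0,0,0]],[[0,0,0],[0,0,0]],[[0,0,0],[0,0,0]],[[0,0,0],[0,0,0]],[[0,0,0],[0,0,0]]]' 0.3 40
python3 -c "
from h import *
go(453,80.5,205)"
```

```text
time_s: 2.07
tcp_pos: [427.9, -248.0, 33.0]
orientation: [3.141, 0.0, -1.675]
contact_force: [-0.4, -0.0, -0.6]
gripper_width: 68.4
gripper_force: 0.0
time_s: 2.57
tcp_pos: [429.7, -248.4, 36.1]
orientation: [-3.137, -0.002, -1.674]
contact_force: [-0.6, -0.6, 6.8]
gripper_width: 45.5
gripper_force: 41.6
t 2.57 at [ 429.7 -248.4   36.1] yaw -95.9 w 45.5 F 41.6 shift m [-0.3295  0.0107 -0.1689] turn z -0.4
```

```bash
python3 -m creep '[[[0,0,-0.02],[0,0,0]],[[0,0,-0.05],[0,0,0]],[[0,0,-0.09],[0,0,0]],[[0,0,-0.13],[0,0,0]],[[0,0,-0.17],[0,0,0]],[[-0.035,0.001,-0.172],[0,0,0]],[[-0.075,0.002,-0.172],[0,0,0]]]'
python3 -m creep '[[[-0.04,0.001,0],[0,0,0]],[[-0.08,0.002,0],[0,0,0]],[[-0.12,0.003,0],[0,0,0]],[[-0.16,0.005,0],[0,0,0]],[[-0.195,0.006,0],[0,0,0]],[[-0.23,0.007,0],[0,0,0]],[[-0.25,0.008,0],[0,0,0]],[[-0.252,0.008,0],[0,0,0]]]'
python3 - <<'E'
from h import *
go(453,80.5,36)
w=manip.snapshot("wrist");cv2.imwrite("pics/w2.png",w["color"])
C=np.array([453,80.5]);ux=np.array([.9954,-.0958]);uy=np.array([.0958,.9954])
for Y in(-39,39):
    for X,Z in((-37,16),(37,18)): print(X,Y,proj(w,[*(C+X*ux+Y*uy),Z]))
E
```

```text
time_s: 3.15
tcp_pos: [434.6, -173.5, 209.1]
orientation: [-3.136, 0.0, -1.679]
contact_force: [1.1, 0.9, -1.8]
gripper_width: 45.5
gripper_force: 41.2
time_s: 3.82
tcp_pos: [451.7, 81.9, 205.3]
orientation: [3.141, 0.001, -1.671]
contact_force: [-0.0, -0.8, -0.5]
gripper_width: 45.7
gripper_force: 41.3
t 3.82 at [451.7  81.9 205.3] yaw -95.7 w 45.7 F 41.3 shift m [ 0.0013 -0.0015  0.1693] turn z -0.2
-37 -39 [309.8 151.5]
37 -39 [242.  152.1]
-37 39 [307.9 218.6]
37 39 [244.8 219.5]
```

View pics/w2.png

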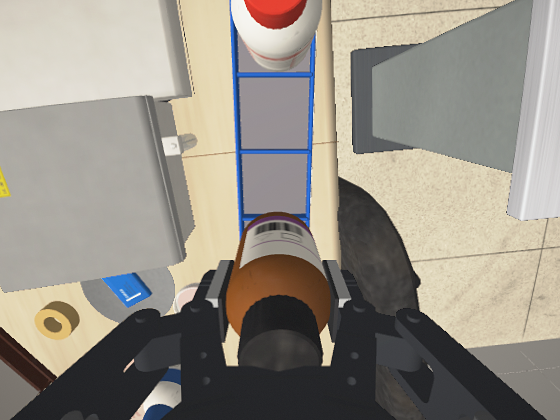

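The wrist view shows the amber bottle held upright, with the middle bay's dividers at rows 151 and 217 against predicted 152 and 219. Lowering it into the middle bay.

```bash
python3 -m creep '[[[0.001,-0.001,0.035],[0,0,0]],[[0.001,-0.001,0.075],[0,0,0]],[[0.001,-0.001,0.11],[0,0,0]],[[0.001,-0.001,0.14],[0,0,0]],[[0.001,-0.001,0.155],[0,0,0]],[[0.001,-0.001,0.165],[0,0,0]],[[0.001,-0.001,0.168],[0,0,0]],[[0.001,-0.001,0.168],[0,0,0]]]'
python3 -m creep '[[[0,0,0],[0,0,0]],[[0,0,0],[0,0,0]],[[0,0,0],[0,0,0]],[[0,0,0],[0,0,0]],[[0,0,-0.02],[0,0,0]],[[0,0,-0.06],[0,0,0]],[[0,0,-0.1],[0,0,0]],[[0,0,-0.14],[0,0,0]]]' 0.75
python3 -c "
from h import *
go(470.3,235.8,130)"
```

```text
time_s: 4.53
tcp_pos: [453.1, 77.2, 37.8]
orientation: [-3.141, 0.0, -1.675]
contact_force: [0.1, -0.2, -0.0]
gripper_width: 45.8
gripper_force: 41.3
time_s: 5.2
tcp_pos: [452.6, 77.4, 179.4]
orientation: [-3.141, -0.0, -1.674]
contact_force: [0.3, 1.5, -0.1]
gripper_width: 63.7
gripper_force: 0.0
t 5.2 at [452.6  77.4 179.4] yaw -95.9 w 63.7 F 0.0 shift m [-0.1594 -0.0013  0.0494] turn z -0.4
```

```bash
python3 -m creep '[[[-0.04,0,0],[0,0,0]],[[-0.08,0,0],[0,0,0]],[[-0.12,0,0],[0,0,0]],[[-0.15,-0.001,0.01],[0,0,0]],[[-0.159,-0.001,0.03],[0,0,0]],[[-0.159,-0.001,0.05],[0,0,0]],[[-0.159,-0.001,0.05],[0,0,0]]]' 0.8
python3 - <<'E'
from h import *
w=manip.snapshot("wrist"); p,r,a=blob(w,"yellow",(276,250),70); print(p,r,onz(w,p,76),r*(manip.observe()["tcp_pos"][2]+142-76)/300)
go(470.3,235.8,46)
E
```

```text
time_s: 5.78
tcp_pos: [468.3, 235.5, 122.8]
orientation: [3.136, -0.004, -1.673]
contact_force: [-0.2, -0.9, -1.6]
gripper_width: 68.1
gripper_force: 0.0
(273.52130162522167, 235.49625366489303) 39.3836669921875 [470.7 233.4  76. ] 25.137358470196776
t 5.83 at [469.3 235.2 125.5] yaw -95.9 w 68.2 F 0.0 shift m [-0.0007 -0.0009  0.0795] turn z -0.4
```

```bash
python3 -m creep '[[[0.001,-0.001,0.03],[0,0,0]],[[0.001,-0.001,0.06],[0,0,0]],[[0.001,-0.001,0.079],[0,0,0]],[[0.001,-0.001,0.081],[0,0,0]],[[0.001,-0.001,0.081],[0,0,0]]]'
python3 -m creep '[[[0,0,0],[0,0,0]],[[0,0,0],[0,0,0]],[[0,0,0],[0,0,0]],[[0,0,0],[0,0,0]],[[0,0,0],[0,0,0]],[[0,0,0],[0,0,0]]]' 0.5 20
python3 -m creep '[[[0,0,-0.02],[0,0,0]],[[0,0,-0.05],[0,0,0]],[[0,0,-0.06],[0,0,0]],[[0,0,-0.06],[0,0,0]]]'
python3 - <<'E'
from h import *
go(460.5,158,106)
w=manip.snapshot("wrist");cv2.imwrite("pics/w3.png",w["color"])
E
```

```text
time_s: 6.25
tcp_pos: [471.6, 234.1, 47.3]
orientation: [-3.141, -0.0, -1.675]
contact_force: [0.8, 0.5, 0.9]
gripper_width: 68.6
gripper_force: 0.0
time_s: 6.75
tcp_pos: [472.6, 235.4, 49.3]
orientation: [-3.138, 0.003, -1.674]
contact_force: [-1.1, 0.8, 6.2]
gripper_width: 53.8
gripper_force: 21.2
time_s: 7.08
tcp_pos: [473.0, 235.9, 111.1]
orientation: [-3.136, 0.005, -1.674]
contact_force: [0.1, -0.0, -0.3]
gripper_width: 53.6
gripper_force: 21.3
t 7.08 at [473.  235.9 111.1] yaw -95.9 w 53.6 F 21.3 shift m [0.0788 0.0044 0.0051] turn z -0.4
```

View pics/w3.png

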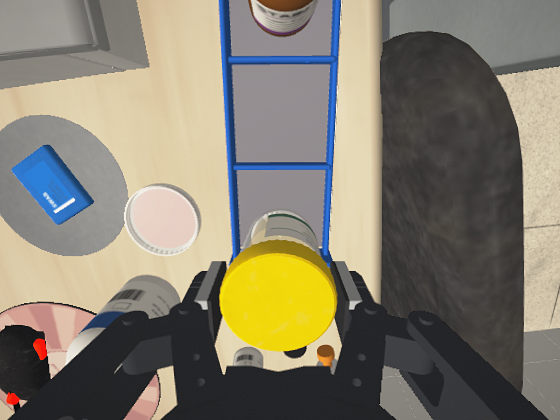

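The cup is held level by its lid (277,300), with bay four empty ahead (rows 60–165). Moving it over one bay and setting it down.

```bash
python3 -m creep '[[[0.025,0.001,0],[0,0,0]],[[0.055,0.002,0],[0,0,0]],[[0.079,0.003,0],[0,0,0]],[[0.079,0.003,0],[0,0,0]],[[0.079,0.003,0.025],[0,0,0]],[[0.079,0.003,0.045],[0,0,0]],[[0.079,0.003,0.058],[0,0,0]],[[0.079,0.003,0.061],[0,0,0]]]'
python3 -m creep '[[[0,0,0],[0,0,0]],[[0,0,0],[0,0,0]]]'
python3 -c "
from h import *
go(461.9,158,49.3)"
```

```text
time_s: 7.8
tcp_pos: [459.4, 155.9, 44.6]
orientation: [3.14, -0.002, -1.674]
contact_force: [-8.8, -0.3, 16.7]
gripper_width: 53.8
gripper_force: 24.4
time_s: 7.97
tcp_pos: [459.7, 156.3, 44.8]
orientation: [3.141, -0.0, -1.674]
contact_force: [-1.3, -0.0, 1.6]
gripper_width: 53.4
gripper_force: 23.3
t 7.97 at [459.7 156.3  44.8] yaw -95.9 w 53.4 F 23.3 shift m [-0.0019 -0.002  -0.0045] turn z -0.4
```

```bash
python3 -m creep '[[[0,0,0],[0,0,0]],[[0,0,0],[0,0,0]],[[0,0,0],[0,0,0]],[[0,0,0],[0,0,0]],[[0,0,-0.02],[0,0,0]],[[0,0,-0.06],[0,0,0]],[[0,0,-0.1],[0,0,0]],[[0,0,-0.13],[0,0,0]]]' 0.8
python3 - <<'E'
from h import *
t=manip.snapshot("top"); s=manip.snapshot("scene")
cv2.imwrite("pics/s2.png",cv2.resize(s["color"][150:310,150:420],(800,474),interpolation=cv2.INTER_CUBIC))
go(520.9,398.5,175)
E
```

```text
time_s: 8.63
tcp_pos: [460.5, 156.2, 178.7]
orientation: [-3.139, 0.001, -1.674]
contact_force: [1.1, -0.1, 1.1]
gripper_width: 68.0
gripper_force: 0.0
t 8.73 at [462.4 157.2 182. ] yaw -95.9 w 68.2 F 0.0 shift m [-0.246  -0.0332  0.007 ] turn z -0.4
```

View pics/s2.png

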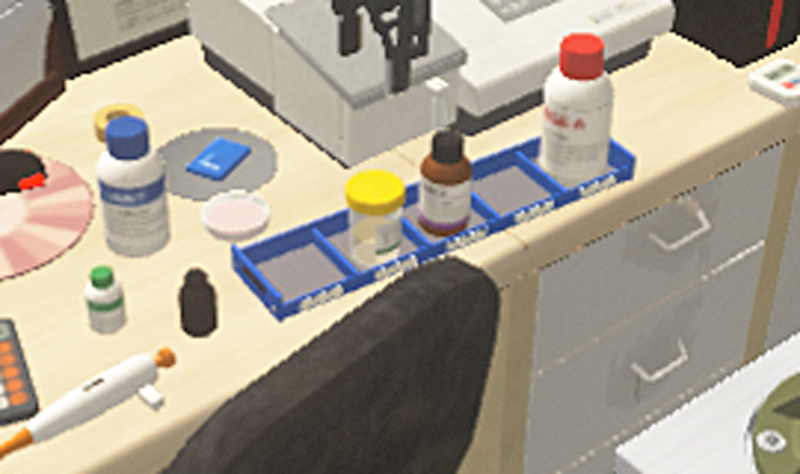

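The cup at (375,220) and the amber bottle at (445,185) stand upright in bays 4 and 3. Next is the green bottle at (105,300), which has the green cap and band; the black one at (197,303) stays.

```bash
python3 -m creep '[[[-0.04,-0.005,0],[0,0,0]],[[-0.08,-0.01,0],[0,0,0]],[[-0.12,-0.016,0],[0,0,0]],[[-0.16,-0.021,0],[0,0,0]],[[-0.2,-0.027,0],[0,0,0]],[[-0.24,-0.032,0.02],[0,0,0]],[[-0.246,-0.033,0.05],[0,0,0]],[[-0.246,-0.033,0.05],[0,0,0]]]' 0.65
python3 - <<'E'
from h import *
w=manip.snapshot("wrist"); p,r,a=blob(w,"green",(276,240),60); print(p,r,a,onz(w,p,58),proj(w,[520.9,398.5,59]))
go(520.9,398.5,18)
E
```

```text
time_s: 9.4
tcp_pos: [515.4, 398.2, 115.9]
orientation: [3.133, -0.008, -1.673]
contact_force: [-0.8, -1.2, -3.8]
gripper_width: 55.5
gripper_force: 0.0
(267.6447105788423, 231.9307100085543) 14.620587348937988 584.5 [522.1 397.3  58. ] [269.5 233.9]
t 9.45 at [516.4 397.  119.6] yaw -95.9 w 55.7 F 0.0 shift m [-0.0019 -0.0043  0.1016] turn z -0.4
```

```bash
python3 -m creep '[[[0,0,0.02],[0,0,0]],[[0,0,0.05],[0,0,0]],[[0,0,0.05],[0,0,0]],[[0,0,0.05],[0,0,0]]]'
python3 -c "
from h import *
go(521.5,398,18)"
```

```text
time_s: 9.78
tcp_pos: [518.2, 396.3, 75.7]
orientation: [3.141, -0.002, -1.675]
contact_force: [-0.4, 0.2, 0.1]
gripper_width: 55.6
gripper_force: 0.0
t 9.78 at [518.2 396.3  75.7] yaw -96.0 w 55.6 F 0.0 shift m [-0.0021 -0.0031  0.0577] turn z -0.5
```

```bash
python3 -m creep '[[[-0.002,-0.003,0.025],[0,0,0]],[[-0.002,-0.003,0.045],[0,0,0]],[[-0.002,-0.003,0.058],[0,0,0]],[[-0.002,-0.003,0.058],[0,0,0]],[[-0.002,-0.003,0.058],[0,0,0]]]'
python3 -m creep '[[[0,0,0],[0,0,0]],[[0,0,0],[0,0,0]],[[0,0,0],[0,0,0]],[[0,0,0],[0,0,0]],[[0,0,0],[0,0,0]],[[0,0,0],[0,0,0]],[[0,0,0],[0,0,0]]]' 0.2 25
python3 -m creep '[[[0,0,-0.02],[0,0,0]],[[0,0,-0.05],[0,0,0]],[[0,0,-0.09],[0,0,0]],[[0,0,-0.1],[0,0,0]],[[0,0,-0.1],[0,0,0]]]'
python3 -c "
from h import *
go(468.4,235.8,118)"
```

```text
time_s: 10.2
tcp_pos: [522.1, 399.3, 18.9]
orientation: [-3.14, 0.0, -1.674]
contact_force: [-0.8, -0.7, 1.7]
gripper_width: 55.6
gripper_force: 0.0
time_s: 10.78
tcp_pos: [522.4, 400.1, 19.9]
orientation: [-3.139, 0.002, -1.674]
contact_force: [-1.0, -0.2, 6.6]
gripper_width: 30.7
gripper_force: 25.1
time_s: 11.2
tcp_pos: [523.3, 400.8, 123.6]
orientation: [-3.136, 0.007, -1.674]
contact_force: [1.1, -0.1, 0.4]
gripper_width: 30.6
gripper_force: 25.0
t 11.2 at [523.3 400.8 123.6] yaw -95.9 w 30.6 F 25.0 shift m [0.1698 0.0376 0.0056] turn z -0.4
```

```bash
python3 -m creep '[[[0.035,0.008,0],[0,0,0]],[[0.075,0.016,0],[0,0,0]],[[0.11,0.024,0],[0,0,0]],[[0.145,0.032,0],[0,0,0]],[[0.166,0.037,0],[0,0,0]],[[0.169,0.037,0],[0,0,0]],[[0.169,0.037,0],[0,0,0]],[[0.169,0.037,0],[0,0,0]]]'
python3 - <<'E'
from h import *
go(468.4,235.8,20)
w=manip.snapshot("wrist");cv2.imwrite("pics/w4.png",w["color"])
E
```

```text
time_s: 11.87
tcp_pos: [467.3, 235.3, 117.3]
orientation: [-3.142, 0.001, -1.675]
contact_force: [1.0, 0.3, 0.2]
gripper_width: 30.6
gripper_force: 25.0
t 11.87 at [467.3 235.3 117.3] yaw -95.9 w 30.6 F 25.0 shift m [-0.0007 -0.001   0.0973] turn z -0.4
```

View pics/w4.png

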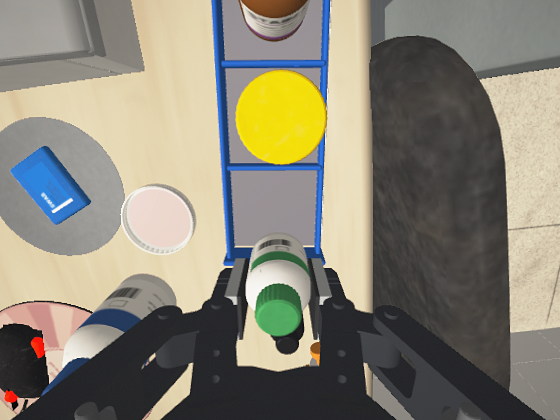

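The green bottle is held upright, with the empty end bay below and ahead (dividers at rows 167 and 250). Lowering it.

```bash
python3 -m creep '[[[0,-0.001,0.03],[0,0,0]],[[0,-0.001,0.06],[0,0,0]],[[0,-0.001,0.08],[0,0,0]],[[0,-0.001,0.091],[0,0,0]],[[0,-0.001,0.096],[0,0,0]],[[0,-0.001,0.096],[0,0,0]],[[0,-0.001,0.096],[0,0,0]]]'
python3 -m creep '[[[0,0,0],[0,0,0]],[[0,0,0],[0,0,0]],[[0,0,0],[0,0,0]],[[0,0,0],[0,0,0]],[[0,0,-0.02],[0,0,0]],[[0,0,-0.05],[0,0,0]],[[0,0,-0.09],[0,0,0]],[[0,0,-0.13],[0,0,0]]]' 0.5
python3 -m creep '[[[0,0,-0.04],[0,0,0]],[[0,0,-0.07],[0,0,0]],[[0,0,-0.07],[0,0,0]],[[0,0,-0.07],[0,0,0]]]' 0.9
python3 - <<'E'
from h import *
t=manip.snapshot("top"); p,r,a=blob(t,"green",(216,226),14); print(p,r,onz(t,p,59))
go(607,316,200)
E
```

```text
time_s: 12.5
tcp_pos: [468.9, 235.7, 22.2]
orientation: [-3.141, 0.001, -1.674]
contact_force: [-0.1, 0.5, 0.4]
gripper_width: 31.0
gripper_force: 25.0
time_s: 13.17
tcp_pos: [467.7, 234.3, 152.4]
orientation: [3.141, -0.001, -1.674]
contact_force: [1.0, 1.0, -0.0]
gripper_width: 42.7
gripper_force: 0.0
time_s: 13.5
tcp_pos: [468.9, 235.4, 223.8]
orientation: [-3.139, 0.004, -1.675]
contact_force: [-1.1, -0.3, -1.1]
gripper_width: 76.7
gripper_force: 0.0
(217.60344827586206, 226.7183908045977) 3.5356338024139404 [467.6 235.   59. ]
t 13.55 at [468.2 235.1 221.5] yaw -95.9 w 77.1 F 0.0 shift m [-0.0949 -0.1297  0.0215] turn z -0.4
```

```bash
python3 -m creep '[[[-0.024,-0.032,0],[0,0,0]],[[-0.048,-0.065,0],[0,0,0]],[[-0.072,-0.098,0],[0,0,0]],[[-0.09,-0.124,0],[0,0,0]],[[-0.095,-0.13,0.02],[0,0,0]],[[-0.095,-0.13,0.04],[0,0,0]],[[-0.095,-0.13,0.04],[0,0,0]],[[-0.095,-0.13,0.04],[0,0,0]]]'
python3 - <<'E'
from h import *
go(607,316,57)
w=manip.snapshot("wrist"); p,r,a=blob(w,"blue",(276,250),70); print(p,r,a,onz(w,p,126),proj(w,[608.7,315.5,126]))
h=cv2.cvtColor(w["color"],cv2.COLOR_BGR2HSV);cv2.imwrite("pics/w5.png",w["color"])
E
```

```text
time_s: 14.22
tcp_pos: [606.5, 315.1, 178.4]
orientation: [3.138, -0.004, -1.674]
contact_force: [-0.4, -1.3, 0.9]
gripper_width: 76.8
gripper_force: 0.0
t 14.22 at [606.5 315.1 178.4] yaw -95.9 w 76.8 F 0.0 shift m [-0.0009 -0.0005  0.1214] turn z -0.4
(272.0165996724728, 231.0765966949531) 28.4062557220459 2239.0 [609.9 311.9 126. ] [274.3 235.7]
```

View pics/w5.png

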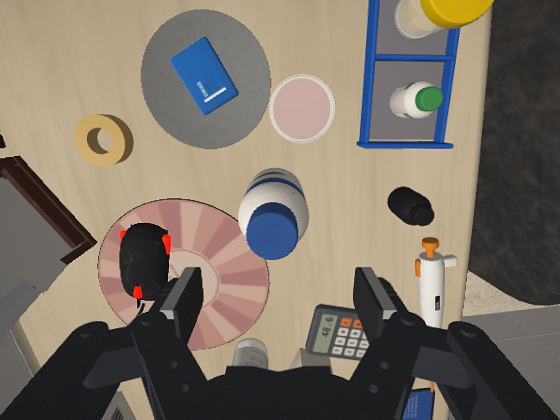

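The diluent cap is at (271,231), which gives about (609.5, 313.5) and agrees with the top view. The green bottle stands in the end bay at (420,98). Descending on the diluent bottle.

```bash
python3 -m creep '[[[0,-0.003,0.03],[0,0,0]],[[0.001,-0.003,0.065],[0,0,0]],[[0.001,-0.003,0.09],[0,0,0]],[[0.001,-0.003,0.11],[0,0,0]],[[0.001,-0.003,0.12],[0,0,0]],[[0.001,-0.003,0.12],[0,0,0]],[[0.001,-0.003,0.12],[0,0,0]]]'
python3 -m creep '[[[0,0,0],[0,0,0]],[[0,0,0],[0,0,0]],[[0,0,0],[0,0,0]],[[0,0,0],[0,0,0]],[[0,0,0],[0,0,0]],[[0,0,0],[0,0,0]]]' 0.5 50
python3 -m creep '[[[0,0,-0.02],[0,0,0]],[[0,0,-0.05],[0,0,0]],[[0,0,-0.085],[0,0,0]],[[0,0,-0.12],[0,0,0]],[[0,0,-0.14],[0,0,0]],[[0,0,-0.14],[0,0,0]],[[0,0,-0.14],[0,0,0]]]'
python3 -c "
from h import *
go(446,4,197)"
```

```text
time_s: 14.85
tcp_pos: [610.8, 314.9, 63.4]
orientation: [-3.14, 0.001, -1.674]
contact_force: [0.4, 0.5, 0.9]
gripper_width: 76.6
gripper_force: 0.0
time_s: 15.35
tcp_pos: [611.3, 315.4, 64.8]
orientation: [-3.138, 0.003, -1.674]
contact_force: [-2.0, -0.1, 6.1]
gripper_width: 57.5
gripper_force: 54.1
time_s: 15.93
tcp_pos: [610.6, 315.1, 203.4]
orientation: [-3.14, 0.003, -1.674]
contact_force: [0.2, -0.1, -3.2]
gripper_width: 57.1
gripper_force: 54.4
t 15.93 at [610.6 315.1 203.4] yaw -95.9 w 57.1 F 54.4 shift m [0.3265 0.1315 0.0064] turn z -0.4
```

Lift is good (weight shows at about 3 N, grip 54 N). I'll come out in -x first to clear the analyser, then go along the rack.

```bash
python3 -m creep '[[[0.01,0.03,0],[0,0,0]],[[0.02,0.065,0],[0,0,0]],[[0.035,0.095,0],[0,0,0]],[[0.06,0.12,0],[0,0,0]],[[0.095,0.13,0],[0,0,0]],[[0.13,0.131,0],[0,0,0]],[[0.165,0.131,0],[0,0,0]],[[0.2,0.131,0],[0,0,0]]]'
python3 -m creep '[[[0.035,0,0],[0,0,0]],[[0.07,0,0],[0,0,0]],[[0.1,0,0],[0,0,0]],[[0.12,0,0],[0,0,0]],[[0.125,0,0],[0,0,0]],[[0.125,0,0],[0,0,0]],[[0.125,0,0],[0,0,0]]]'
python3 - <<'E'
from h import *
go(446,4,65)
w=manip.snapshot("wrist");cv2.imwrite("pics/w6.png",w["color"])
E
```

```text
time_s: 16.6
tcp_pos: [457.8, 127.9, 199.6]
orientation: [3.139, -0.001, -1.673]
contact_force: [0.3, -0.5, -1.1]
gripper_width: 57.1
gripper_force: 54.6
time_s: 17.18
tcp_pos: [446.0, 5.2, 200.2]
orientation: [3.14, 0.0, -1.675]
contact_force: [0.6, 0.1, -2.5]
gripper_width: 57.2
gripper_force: 54.6
t 17.18 at [446.    5.2 200.2] yaw -96.0 w 57.2 F 54.6 shift m [ 1.200e-03 -1.000e-04  1.352e-01] turn z -0.5
```

View pics/w6.png

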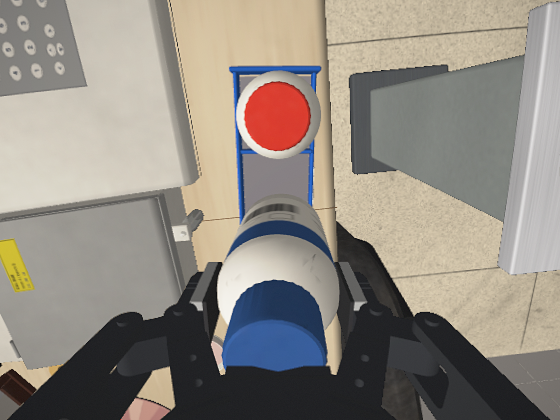

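The diluent bottle hangs upright, with bay 2 (rows 152–220) ahead, the red cap untouched, and the analyser's knob clear. Lowering it slowly.

```bash
python3 -m creep '[[[0.001,0,0.03],[0,0,0]],[[0.001,0,0.06],[0,0,0]],[[0.001,0,0.085],[0,0,0]],[[0.001,0,0.105],[0,0,0]],[[0.001,0,0.12],[0,0,0]],[[0.001,0,0.13],[0,0,0]],[[0.001,0,0.135],[0,0,0]],[[0.001,0,0.135],[0,0,0]]]'
python3 -m creep '[[[0,0,0],[0,0,0]],[[0,0,0],[0,0,0]]]'
python3 -c "
from h import *
go(446,4,65)"
```

```text
time_s: 17.9
tcp_pos: [446.1, 4.3, 66.1]
orientation: [3.141, -0.001, -1.673]
contact_force: [0.4, -0.4, -2.3]
gripper_width: 57.2
gripper_force: 54.6
time_s: 18.07
tcp_pos: [446.8, 4.4, 67.2]
orientation: [-3.14, 0.001, -1.674]
contact_force: [0.8, -0.1, -1.3]
gripper_width: 57.1
gripper_force: 54.7
t 18.07 at [446.8   4.4  67.2] yaw -95.9 w 57.1 F 54.7 shift m [0.0004 0.0007 0.0022] turn z -0.4
```

Not yet down (the weight still hangs); going 2.5 mm lower, then releasing and retreating.

```bash
python3 -m creep '[[[0,0,0.0015],[0,0,0]],[[0,0,0.0025],[0,0,0]],[[0,0,0.0025],[0,0,0]]]'
python3 -m creep '[[[0,0,0],[0,0,0]],[[0,0,0],[0,0,0]],[[0,0,0],[0,0,0]],[[0,0,0],[0,0,0]],[[0,0,-0.02],[0,0,0]],[[0,0,-0.06],[0,0,0]],[[0,0,-0.1],[0,0,0]],[[0,0,-0.14],[0,0,0]]]' 0.88
python3 -m creep '[[[0,0,-0.02],[0,0,0]],[[0,0,-0.03],[0,0,0]],[[0,0,-0.03],[0,0,0]],[[0,0,-0.03],[0,0,0]],[[0,0,-0.03],[0,0,0]],[[0,0,-0.03],[0,0,0]]]'
python3 - <<'E'
from h import *
t=manip.snapshot("top"); s=manip.snapshot("scene")
a=cv2.resize(s["color"][130:280,150:420],(800,444),interpolation=cv2.INTER_CUBIC);b=cv2.resize(t["color"][195:260,170:430],(600,150),interpolation=cv2.INTER_CUBIC)
im=np.zeros((600,800,3),np.uint8);im[:444]=a;im[450:,:600]=b;cv2.imwrite("pics/fin.png",im)
E
```

```text
time_s: 18.32
tcp_pos: [446.7, 3.9, 64.8]
orientation: [-3.14, 0.0, -1.674]
contact_force: [-1.4, 0.4, 3.6]
gripper_width: 57.0
gripper_force: 55.3
time_s: 18.98
tcp_pos: [445.8, 3.6, 205.4]
orientation: [3.141, -0.0, -1.674]
contact_force: [1.2, 1.0, 0.6]
gripper_width: 75.4
gripper_force: 0.0
time_s: 19.48
tcp_pos: [445.6, 3.8, 231.8]
orientation: [3.139, -0.001, -1.674]
contact_force: [0.8, -0.1, 0.5]
gripper_width: 75.1
gripper_force: 0.0
```

View pics/fin.png

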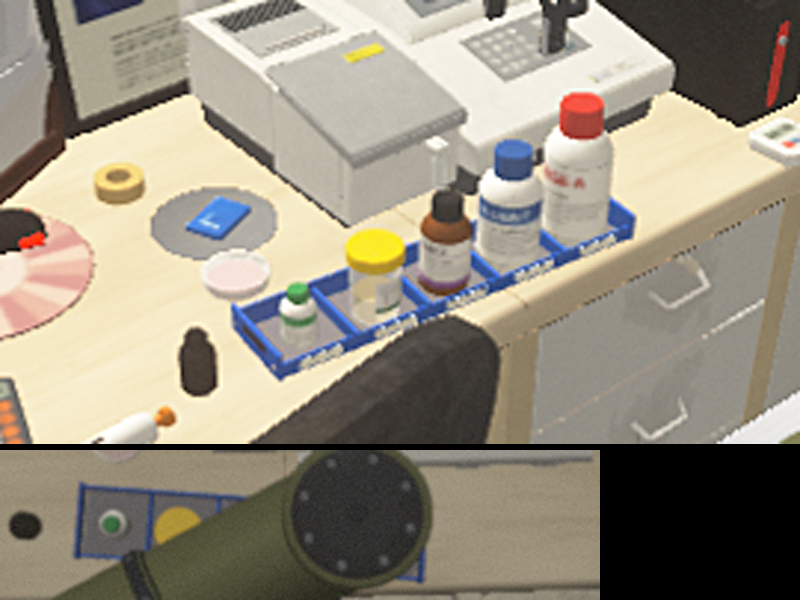

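All five stand upright in falling height: red (580,175), blue (512,205), amber (446,245), yellow (375,275) and green (297,315). The gripper is clear of everything, so I'm handing in.

```bash
python3 -c "
from bench import manip
print(manip.close_job())"
```

```text
the job is handed in; nothing more can be done
None
```

The job is handed in at about 19.5 s: the rack runs red, blue (diluent), amber, yellow cup, green in falling height, one upright in each bay, and no container was knocked over.

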